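Clamp a pocket torch in a V-block holder

ROBOT

A 7-joint arm with a two-finger parallel gripper is mounted at the origin on the work surface. World frame = base frame: x ahead of the robot, y to its left, z up, the work surface at z = 0. Lengths are in m, angles in rad, forces in N, time in s.
With the tool pointing down it reaches from about 0.425 to 0.875 m from the base axis. Payload 8.4 kg.
Tool frame: the origin (TCP) lies on the centre line of the jaws, within the pads' length; the fingertips stand 17 mm ahead of it and the grasp point (between the pads) lies 2 mm behind it; z points along the fingers, y is the line along which they close (so a half turn about z gives the same grasp; the last joint's range is limited). The gripper opens to 87 mm and grips with 3 to 60 N. Pads are 19 mm wide; open, the fingers measure 117 mm over their backs; the gripper's body (75 mm by 190 mm) begins 51 mm behind the grasp point.
Start: joints at [1.022, 0.333, 0.04, 1.465, -0.013, 1.343, -0.059], TCP at [0.283, -0.585, 0.24] pointing down, gripper open.
Joint ranges: [-2.58, 2.58], [-0.38, 2.09], [-1.3, 1.39], [0.25, 2.4], [-1.5, 4.64], [0.08, 2.09], [-2.65, 2.65]. Speed limits (rad/s): [2.22, 2.22, 2.79, 2.79, 3.14, 3.14, 3.14].

INTERFACE

Orientations are given as a unit quaternion [x, y, z, w].
In Python, from plant import ctrl gives the robot as it stands.
- The arm moves only by the tool jog_arm, never from a script. Its argument "targets" is a list of rows, each an object of numbers: "grip": the gripper's target within -1 to 1 (fully open at 1, half-way at 0, shut at -1); "tx", "ty", "tz": the shift along the tool's x, y, z each as a share of 100 cm, from -1 to 1; "wx", "wy", "wz": the turn, a rotation vector about the tool's x, y, z each as a share of pi rad, from -1 to 1. A call has 1 to 12 rows; each row is the pose to reach, as a shift and turn from the pose commanded when the call began, along the tool's axes at that moment, turning the shorter way round; what a row does not reach only later rows make up. A row lasts 1/12 s, in which the tool goes at most 41.7 mm and 7.16 degrees, less where a joint would pass 70% of its speed; a pose out of reach is approached as far as the arm can. A call with a number of a shift or a turn outside -1 to 1 is refused whole. A call with a gripper value outside its range is refused whole. The fingers move at their own pace and stop on an object; "force" is the grip in N (left out, the last holds). Time passes only in rows, so rows that repeat a pose let the fingers close. It gives the time, the measured TCP pose, the force, the opening and the grip force at its end, in the units of the state.
- ctrl.sense(): the state, without advancing time (a new reading comes with each control period).
- ctrl.get_image(name): name is "scene" or "top" or "wrist"; returns (picture, depth): 480x640x3 uint8, red, green, blue; 480x640 float32, m along the optical axis (not along the pixel's ray), 0 where there is no reading.
- ctrl.calibration(name): a dict with "fx", "fy", "cx", "cy" (pixels), "R" (3x3) and "t" (3): a world point X has camera coordinates R X + t. Camera axes: x right, y down, z forward; pixel columns grow to the right and rows downward; lengths in m; the calibration is good to about 2 mm. A picture is of the moment at which its call begins: read the wrist's pose just before it. calibration takes no time and is no camera call; for the wrist camera it gives the pose at the moment of the call.
- ctrl.finish_job(): hands the job in; it is judged then, once.
The state is a dict: "time_s": time; "joint_positions": joint angles; "qd": joint speeds; "tau": joint torques, N m; "ee_pos": TCP position; "orientation": TCP orientation; "wrist_force": force on the tool from outside, world axes, zero at the start; "ft_torque": the same for the moment, N m; "grip_width": finger opening in m; "grip_force": force on a finger pad.
Only numpy, scipy, OpenCV 4.12 (cv2) and the standard library are available. Lean on these libraries where they do the work, as an engineer would, in place of code of your own. Each camera call takes 0.05 s, during which the arm holds its last target. There are 200 camera calls.

TASK

Clamp the pocket torch in the V-block holder so that its barrel can be engraved: lay the barrel down gently into both V-blocks, with the torch's head outside the block that has the strap and the end stop, and slide it along the Vs until the back of the head bears on the end stop with light, steady pressure. Then swing the strap over the barrel and press it down until it snaps home under the roller catch, without forcing anything, and leave the other things on the desk where they are.

Things in the scene. Friction and masses are not known exactly. Their poses are not given: they have to be found in the camera images.
- torch_mid (a point): Centre of the pocket torch's round barrel, on its axis: the place to grip, across the barrel, within 15 mm of the balance point. At the start the torch lies flat on the grey desk mat (3 mm thick) and this point is 19 mm above the mat. y axis: along the torch towards its head; z: up at the start.
- torch: Black pocket torch, 192 mm long, about 180 g: a plain round barrel 25 mm across and 146 mm long between a hexagonal head (38 mm across flats, 34 mm long) and a hexagonal tail cap (38 mm across flats, 12 mm long). Origin below torch_mid on the flat that lies on the mat at the start; axes as torch_mid.
- torch_shoulder (a point): Back of the torch's head: the point on the torch's axis in the flat face where the 25 mm barrel meets the 38 mm head, 73 mm from torch_mid towards the head. This face is to bear on the outer face of the end stop. Axes as torch_mid.
- holder: V-block holder, fixed on the mat: base plate 98 x 132 mm, 10 mm high, and two aluminium V-blocks in line (90 degree Vs open to the top, 30 mm wide at the mouth; blocks 48 mm wide, 22 mm long, from 35 to 57 mm either side of cradle along y) and a 70 mm open gap between them for fingers. The one at +y, with strap and end stop, is the clamp block. Origin below cradle on the mat; axes as cradle.
- cradle (a point): Middle of the gap between the V-blocks, on the line where the axis of a barrel seated in the Vs lies: 46 mm above the mat, 36 mm above the base plate, 2.7 mm above the blocks' top edges. y axis: along the Vs towards the clamp block; z: up; x: from the strap's catch side to its hinge side.
- stop_range (a point): Middle of the end stop's travel, on the seated barrel's axis, 65 mm from cradle along y; fixed to the holder. The end stop is a dark steel finger, 18 mm wide, under the barrel's line (its top 14.5 mm below the axis), on a locked rod. The last user set its outer face anywhere up to 6 mm either way of this point along y, not reported: feel for it. Only the head meets it. Axes as cradle.
- strap (a joint): Clamp strap's angle, rad: 0 closed, level over the barrel under the roller; grows as it opens, up over the hinge and out to the holder's +x side (end stop 2.6). Starts at 1.9 to 2.25. The hinge is slightly stiff (0.5 N at the tip): the strap stays where it is left. Below 0.17 the tip rides on the sprung roller; it snaps past at about 0.09 and rests firmly at 0; snapped home it reads under 0.02.
- strap_hinge (a point): Middle of the strap's hinge (ears rise 6 mm above its axis). The strap: a flat steel bar, 16 mm wide, 4 mm thick, 67 mm from hinge axis to rounded tip, with a sprung 14 mm pad below, 30 mm from the hinge, that presses the barrel with about 6 N when closed. Push it over from outside, following its arc. The hinge axis is parallel to y, 30 mm along x, 46 mm along y and 18 mm up from cradle. Axes as cradle.
- strap_press (a point): Middle of the strap's outer face, 48 mm from the hinge axis; moves with the strap. The place to press it down: 7 to 12 N snap it past the roller; less leaves it up at 0.1 rad or more. Closed, it lies 20 mm above cradle; the roller begins 16 mm and the catch post (31 mm above cradle) 26 mm further towards the tip. z: out of the outer face; x: towards the hinge.
- pen_jar: Cream ceramic pen jar, 78 mm wide, 100 mm high, with pens up to 155 mm; origin at the middle of its underside. Leave it alone.
- notebook_big: Slim dark notebook, 110 x 170 x 9 mm, lying flat; origin at the middle of its underside. Leave it alone.
- notebook_small: Slim card-covered notebook, 90 x 140 x 8 mm, lying on the big one; origin at the middle of its underside. Leave it alone.
- pencil: Retractable pencil, 148 mm long, 9 mm thick, lying on the mat; origin at the middle of its underside. Leave it alone.

How it is judged:
By the outcome, as a careful person would: the job done as asked, in the order asked, and still so for the second after the job is handed in, with the robot touching nothing.
It also fails if it takes over 72 s, if anything falls off the work surface, if the arm or the gripper's body presses on something with over 40 N, if the wrist force passes 120 N, or if a joint passes its speed limit or range.

## Working session

There is one attempt and no reset: what is moved stays moved. The work goes in short steps, Python scripts to look and compute and a tool call to move; the robot and the scene stay as the last step left them, time stands still between calls to the robot, and variables do not carry over. Pictures are saved under pics/ and viewed, at most 10 in all, crops included, and the job is handed in when it is done.

Besides the shell and the picture viewer there is one more tool, called as name(argument=value, ...) on one line, values as JSON. jog_arm: Moves the arm, as the interface text tells. Shift numbers are shares of 100 cm and turn numbers shares of pi rad, none past 1 either way. Its arguments: {"type":"object","properties":{"targets":{"type":"array","items":{"type":"object","properties":{"grip":{"type":"number"},"tx":{"type":"number","minimum":-1,"maximum":1},"ty":{"type":"number","minimum":-1,"maximum":1},"tz":{"type":"number","minimum":-1,"maximum":1},"wx":{"type":"number","minimum":-1,"maximum":1},"wy":{"type":"number","minimum":-1,"maximum":1},"wz":{"type":"number","minimum":-1,"maximum":1}}}},"force":{"type":"number"}},"required":["targets"]}

```bash
mkdir -p pics; ls; python3 - <<'E'
from plant import ctrl
import cv2,numpy as np
s=ctrl.sense();print(s)
for n in("top","scene"):
    p,d=ctrl.get_image(n);cv2.imwrite(f"pics/{n}0.png",p[:,:,::-1]);np.savez(f"{n}0.npz",p=p,d=d,**ctrl.calibration(n))
    c=ctrl.calibration(n);print(n,c)
E
```

```text
pics
{'time_s': 0.0, 'joint_positions': array([ 1.02180078,  0.33389953,  0.03984764,  1.46629443, -0.01338114,
        1.34330774, -0.058495  ]), 'qd': array([ 0.00141305,  0.00136988,  0.00078724,  0.0007436 , -0.00108141,
        0.00012175, -0.001069  ]), 'tau': array([-6.72102578e-04, -6.56364512e+01,  1.33417524e+00, -4.03809071e+01,
       -6.01508492e-02,  4.45487921e-02,  1.65803458e-04]), 'ee_pos': array([ 0.28239206, -0.58494548,  0.23865492]), 'orientation': array([ 9.74814743e-01,  2.23014665e-01, -2.41654587e-04, -7.85437779e-04]), 'wrist_force': array([ 0.0145537 ,  0.18340743, -0.49842113]), 'ft_torque': array([-0.00844357,  0.03243612,  0.03234313]), 'grip_force': 0.0, 'grip_width': 0.08715421028956652}
top {'fx': 570.1023610653748, 'fy': 570.1023610653748, 'cx': 321.3260680099205, 'cy': 240.08002398068768, 'R': array([[ 2.67989640e-02, -9.99640766e-01, -3.93889501e-04],
       [-9.90263318e-01, -2.64937186e-02, -1.36662517e-01],
       [ 1.36602988e-01,  4.05246821e-03, -9.90617586e-01]]), 't': array([-0.00645015,  0.59686593,  1.33617251])}
scene {'fx': 469.2583639484868, 'fy': 469.2583639484868, 'cx': 317.022008348179, 'cy': 236.51971364937089, 'R': array([[-0.41321402,  0.91052398, -0.01415118],
       [ 0.67661663,  0.29658759, -0.67396271],
       [-0.60946214, -0.28806576, -0.73862982]]), 't': array([ 0.26339529, -0.35892845,  1.43937791])}
```

View pics/top0.png

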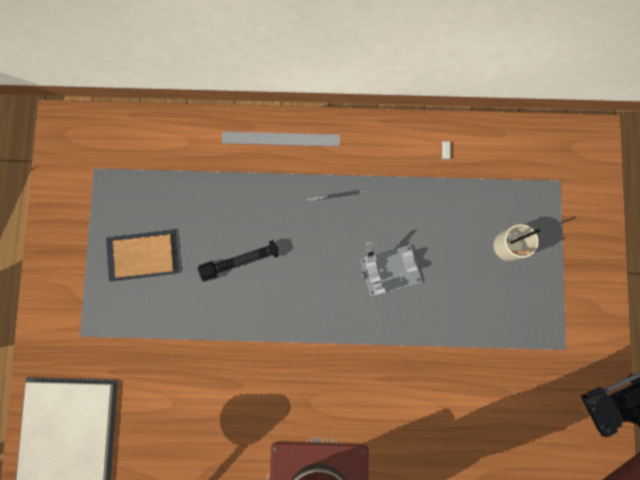

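View pics/scene0.png

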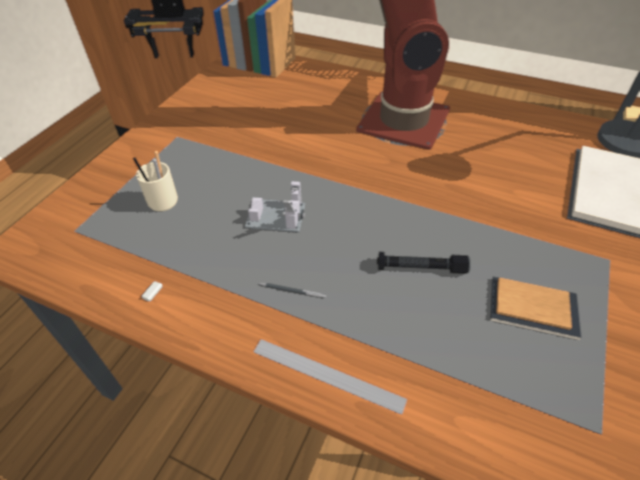

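The top view shows the torch with its head at (208,271) and tail at (273,248). The holder is near (392,270), the pencil at (336,195) and the jar at (515,242). I'll enlarge the holder and compute the torch position.

```bash
cat > h.py <<'E'
import numpy as np,cv2
def ray(c,u,v,z):
    R=np.array(c['R']);t=np.array(c['t']);d=R.T@np.array([(u-c['cx'])/c['fx'],(v-c['cy'])/c['fy'],1]);o=-R.T@t
    return o+d*(z-o[2])/d[2]
def cloud(c,d):
    v,u=np.indices(d.shape);P=np.stack([(u-c['cx'])/c['fx']*d,(v-c['cy'])/c['fy']*d,d],-1)
    return (P-np.array(c['t']))@np.array(c['R'])
E
python3 - <<'E'
from h import *
a=np.load("top0.npz");b=np.load("scene0.npz")
A=cv2.resize(a['p'][225:310,345:440],(395,353),interpolation=3);B=cv2.resize(b['p'][170:250,230:325],(395,333),interpolation=3)
o=np.zeros((353,800,3),np.uint8);o[:,:395]=A;o[:333,400:795]=B;cv2.imwrite("pics/crop0.png",o[:,:,::-1])
p=a['p'].astype(int);m=np.zeros(p.shape[:2],np.uint8);m[235:290,190:290]=(p.max(2)<45)[235:290,190:290]
n,l,s,ce=cv2.connectedComponentsWithStats(m);i=1+s[1:,4].argmax();print(s[i])
pts=np.argwhere(l==i)[:,::-1].astype(np.float32);r=cv2.minAreaRect(pts);print(r)
W=np.array([ray(a,u,v,.022)[:2] for u,v in pts]);print(cv2.minAreaRect(W.astype(np.float32)))
P=cloud(a,a['d']);
for u,v in((300,300),(208,271),(240,260),(273,248),(373,272),(409,262),(370,247),(390,270)):print(u,v,P[v,u].round(4))
E
```

```text
[199 259  36  21 401]
((217.09999084472656, 267.79998779296875), (15.495159149169922, 35.73373031616211), 71.56504821777344)
((0.5246070623397827, 0.2613861560821533), (0.03806430101394653, 0.08640037477016449), 20.193708419799805)
300 300 [0.4526 0.0578 0.0064]
208 271 [0.515  0.2797 0.0381]
240 260 [0.5444 0.2053 0.0298]
273 248 [0.5739 0.1251 0.045 ]
373 272 [ 0.5237 -0.1172  0.0312]
409 262 [ 0.5505 -0.2043  0.0291]
370 247 [ 0.5741 -0.1025  0.1115]
390 270 [ 0.5312 -0.1602  0.0144]
```

View pics/crop0.png

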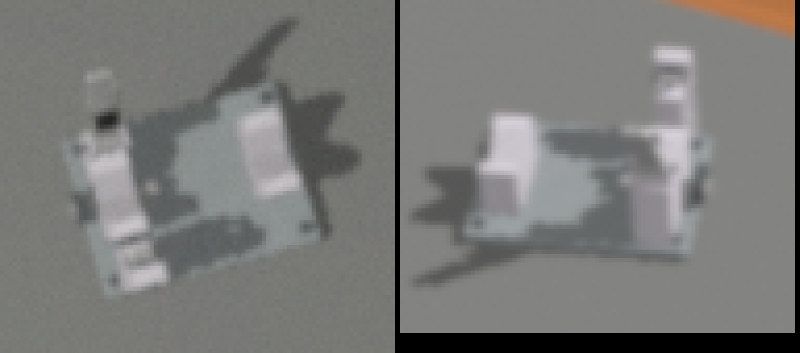

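The crop shows the clamp block at left, on world +y. The strap stands open on the far side (world +x) and the catch post is on the near side. So the holder's x points away from the robot and its y is roughly world +y, turned by about 17°. I'll write a move helper and check the wrist camera geometry.

```bash
cat >> h.py <<'E'
from scipy.spatial.transform import Rotation as Ro
from plant import ctrl
def go(pos,yaw,s=None):
    "shift/turn numbers to reach world pos, tool down, tool y at yaw deg (or +180)"
    s=s or ctrl.sense();R=Ro.from_quat(s['orientation']);best=None
    for k in(0,180):
        a=np.radians(yaw+k);y=np.array([np.cos(a),np.sin(a),0]);z=np.array([0,0,-1.]);T=Ro.from_matrix(np.c_[np.cross(y,z),y,z])
        w=(R.inv()*T).as_rotvec()/np.pi
        if best is None or abs(w).max()<abs(best).max():best=w
    print("t",R.inv().apply(np.array(pos)-s['ee_pos']).round(4),"w",best.round(4))
E
python3 - <<'E'
from h import *
c=ctrl.calibration("wrist");s=ctrl.sense();R=c['R'];o=-R.T@c['t']
T=Ro.from_quat(s['orientation']);print(c['fx'],c['cx'],c['cy'],"cam in tool",T.inv().apply(o-s['ee_pos']).round(3),"axes",(T.as_matrix().T@R.T).round(3))
go([.49,-.14,.26],17)
E
```

```text
421.77280006644526 313.75898654415454 238.21139045652717 cam in tool [ 0.079  0.001 -0.144] axes [[-0.    -0.958 -0.287]
 [ 1.     0.    -0.001]
 [ 0.001 -0.287  0.958]]
t [ 0.3804 -0.3105 -0.0208] w [-4.000e-04 -3.000e-04 -4.513e-01]
```

jog_arm(targets=[{"tx":0.418,"ty":-0.302,"tz":-0.02,"wz":-0.45},{"tx":0.418,"ty":-0.302,"tz":-0.02,"wz":-0.45},{"tx":0.418,"ty":-0.302,"tz":-0.02,"wz":-0.45},{"tx":0.418,"ty":-0.302,"tz":-0.02,"wz":-0.45},{"tx":0.418,"ty":-0.302,"tz":-0.02,"wz":-0.45},{"tx":0.418,"ty":-0.302,"tz":-0.02,"wz":-0.45},{"tx":0.418,"ty":-0.302,"tz":-0.02,"wz":-0.45},{"tx":0.418,"ty":-0.302,"tz":-0.02,"wz":-0.45},{"tx":0.418,"ty":-0.302,"tz":-0.02,"wz":-0.45},{"tx":0.418,"ty":-0.302,"tz":-0.02,"wz":-0.45},{"tx":0.418,"ty":-0.302,"tz":-0.02,"wz":-0.45},{"tx":0.418,"ty":-0.302,"tz":-0.02,"wz":-0.45}])

```text
invalid input
```

jog_arm(targets=[{},{},{},{}])

```text
invalid input
```

```bash
python3 - <<'E'
from h import *
c=ctrl.calibration("wrist");p,d=ctrl.get_image("wrist");s=ctrl.sense();print(s['ee_pos'],s['orientation'],s['time_s'],s['wrist_force'])
np.savez("w1.npz",p=p,d=d,**c);cv2.imwrite("pics/w1.png",p[:,:,::-1])
E
```

```text
[ 0.28245473 -0.58507569  0.23887426] [ 9.74819191e-01  2.22995949e-01 -1.74426577e-04 -5.67432403e-04] 0.15 [ 0.600657    0.56047019 -0.08750599]
```

View pics/w1.png

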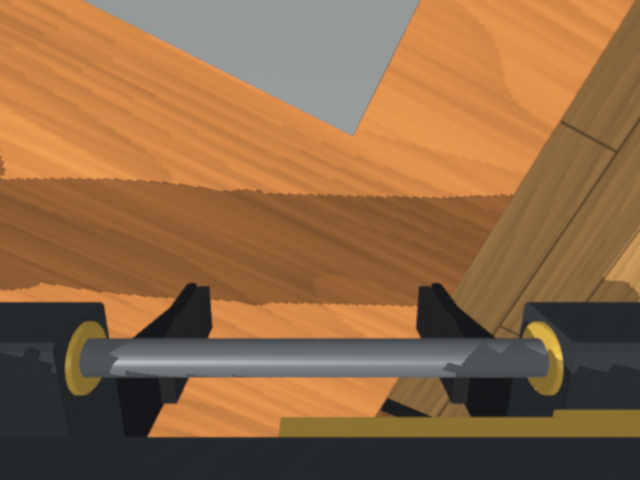

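The wrist view is only clear in its upper 280 rows, because the fingers fill the bottom. I'll aim for that and give every key.

jog_arm(targets=[{"grip":1,"tx":0.405,"ty":-0.213,"tz":0,"wx":0,"wy":0,"wz":-0.45},{"grip":1,"tx":0.405,"ty":-0.213,"tz":0,"wx":0,"wy":0,"wz":-0.45},{"grip":1,"tx":0.405,"ty":-0.213,"tz":0,"wx":0,"wy":0,"wz":-0.45},{"grip":1,"tx":0.405,"ty":-0.213,"tz":0,"wx":0,"wy":0,"wz":-0.45},{"grip":1,"tx":0.405,"ty":-0.213,"tz":0,"wx":0,"wy":0,"wz":-0.45},{"grip":1,"tx":0.405,"ty":-0.213,"tz":0,"wx":0,"wy":0,"wz":-0.45},{"grip":1,"tx":0.405,"ty":-0.213,"tz":0,"wx":0,"wy":0,"wz":-0.45},{"grip":1,"tx":0.405,"ty":-0.213,"tz":0,"wx":0,"wy":0,"wz":-0.45},{"grip":1,"tx":0.405,"ty":-0.213,"tz":0,"wx":0,"wy":0,"wz":-0.45},{"grip":1,"tx":0.405,"ty":-0.213,"tz":0,"wx":0,"wy":0,"wz":-0.45},{"grip":1,"tx":0.405,"ty":-0.213,"tz":0,"wx":0,"wy":0,"wz":-0.45},{"grip":1,"tx":0.405,"ty":-0.213,"tz":0,"wx":0,"wy":0,"wz":-0.45}])

```text
time_s: 1.15
ee_pos: [0.5591, -0.2076, 0.2395]
orientation: [0.589, 0.808, 0.002, -0.0]
wrist_force: [-0.5, 0.4, -0.3]
grip_width: 0.0872
grip_force: 0.0
```

jog_arm(targets=[{"grip":1,"tx":0,"ty":0,"tz":0,"wx":0,"wy":0,"wz":0},{"grip":1,"tx":0,"ty":0,"tz":0,"wx":0,"wy":0,"wz":0},{"grip":1,"tx":0,"ty":0,"tz":0,"wx":0,"wy":0,"wz":0},{"grip":1,"tx":0,"ty":0,"tz":0,"wx":0,"wy":0,"wz":0}])

```text
time_s: 1.48
ee_pos: [0.5539, -0.219, 0.2395]
orientation: [0.598, 0.802, -0.0, -0.0]
wrist_force: [-0.2, 0.1, 0.3]
grip_width: 0.0872
grip_force: 0.0
```

```bash
python3 - <<'E'
from h import *
c=ctrl.calibration("wrist");p,d=ctrl.get_image("wrist");s=ctrl.sense();print(s['ee_pos'],s['orientation'],s['time_s'],s['wrist_force'])
np.savez("w1.npz",p=p,d=d,**c);cv2.imwrite("pics/w2.png",p[:,:,::-1])
E
```

```text
[ 0.55401721 -0.21881381  0.23953145] [ 5.97709237e-01  8.01712927e-01 -2.22782952e-04 -1.74041372e-05] 1.5333 [-0.07340788 -0.08366274  0.01424683]
```

View pics/w2.png

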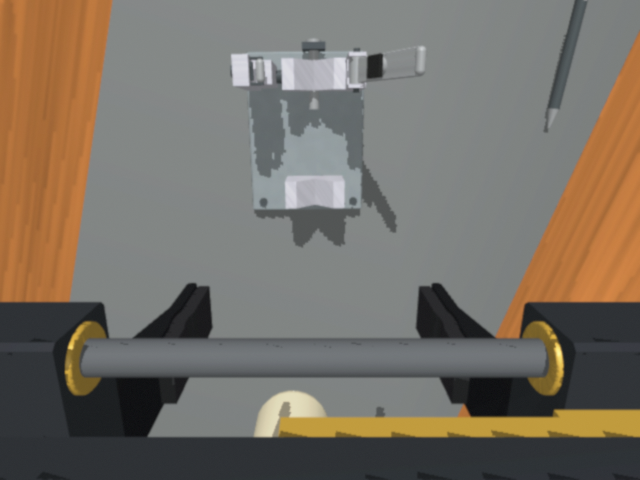

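The wrist view shows the holder nearly square to the tool. The clamp block is at about (313,72), the plain block at (314,192), the end stop at (313,46) and the strap tip at (422,60). I'll measure it from the bright pixels and depth.

```bash
python3 - <<'E'
from h import *
a=np.load("w1.npz");p=a['p'].astype(int);d=a['d'];P=cloud(a,d)
A=p[30:225,220:440].astype(np.uint8);cv2.imwrite("pics/c2.png",cv2.resize(A,(770,595)[0:1]+(595,),interpolation=3)[:,:,::-1][:595])
# v block bright masks
for box in((278,347,50,98),(278,352,170,215)):
    u0,u1,v0,v1=box;m=(p[v0:v1,u0:u1].min(2)>165)
    vv,uu=np.nonzero(m);print(box,m.sum(),uu.min()+u0,uu.max()+u0,vv.min()+v0,vv.max()+v0)
    print(P[v0:v1,u0:u1][m][:,2].min(),P[v0:v1,u0:u1][m][:,2].max())
q=P[30:110,350:435].reshape(-1,3);q=q[q[:,2]>.07];print("strap",len(q),q.min(0),q.max(0))
yaw=np.radians(Ro.from_quat([.5977,.8017,0,0]).as_matrix()[:2,1]);R=Ro.from_quat([.5977,.8017,0,0]).as_matrix();print("tooly",np.degrees(np.arctan2(R[1,1],R[0,1])))
for u,v in((266,80),(300,120),(313,72),(313,46),(422,60),(394,64),(376,66)):print(u,v,P[v,u].round(4))
E
```

```text
(278, 347, 50, 98) 1993 281 346 57 89
0.009912331143595821 0.3832876381864329
(278, 352, 170, 215) 1871 284 344 175 208
0.010270325456972757 0.3832876381864329
strap 2152 [ 0.53190718 -0.14396396  0.0700038 ] [ 0.58628081 -0.09199022  0.38328764]
tooly 16.587942228273988
266 80 [ 0.4924 -0.1326  0.061 ]
300 120 [ 0.5221 -0.1535  0.0124]
313 72 [ 0.5223 -0.1154  0.0307]
313 46 [ 0.5171 -0.0979  0.0329]
422 60 [ 0.5825 -0.0992  0.1242]
394 64 [ 0.5707 -0.1028  0.1043]
376 66 [ 0.5609 -0.1066  0.1007]
```

View pics/c2.png

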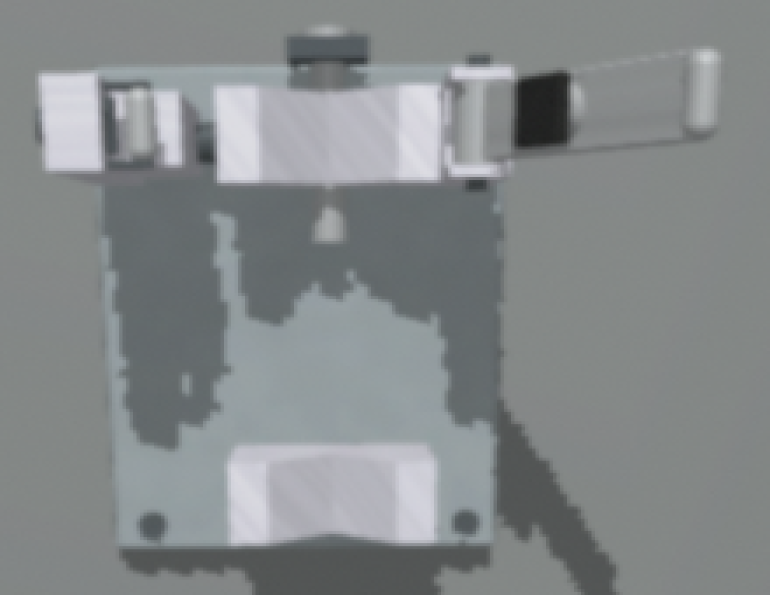

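```bash
python3 - <<'E'
from h import *
a=np.load("w1.npz")
z=.0463
c=ray(a,(281.4+346)/2,58.0,z);pl=ray(a,(285.1+344.6)/2,208,z)
print(c,pl,"len",np.linalg.norm(c-pl)*1e3)
print("widths",np.linalg.norm(ray(a,281.4,65,z)-ray(a,346,65,z))*1e3,np.linalg.norm(ray(a,285.1,205,z)-ray(a,344.6,205,z))*1e3)
m=(c+pl)/2;yy=(c-pl)/np.linalg.norm(c-pl);xx=np.array([yy[1],-yy[0],0]);print("cradle",m,"yaw x",np.degrees(np.arctan2(xx[1],xx[0])))
# end stop top outer edge, z=.049-.0145
for v in(38,40,42,45,50.5):
  e=ray(a,313.5,v,.0345);print("stop v",v,((e-m)@yy*1e3).round(1))
P=cloud(a,a['d'])
for u,v in((422,60),(405,62),(394,64),(376,66),(423,50),(423,72),(255,80),(245,70)):
  q=P[v,u]-m;print(u,v,"holder xyz",(q@xx*1e3).round(1),(q@yy*1e3).round(1),((P[v,u,2]-.049)*1e3).round(1))
E
```

```text
[ 0.52050527 -0.10728524  0.0463    ] [ 0.55369084 -0.21566273  0.0463    ] len 113.34444262389763
widths 47.98144831425711 48.47482144111682
cradle [ 0.53709806 -0.16147399  0.0463    ] yaw x 17.02477189727545
stop v 38 72.0
stop v 40 70.6
stop v 42 69.2
stop v 45 67.2
stop v 50.5 63.3
422 60 holder xyz 61.7 46.2 75.2
405 62 holder xyz 0.2 18.3 334.3
394 64 holder xyz 49.3 46.2 55.3
376 66 holder xyz 38.8 45.5 51.7
423 50 holder xyz 61.9 51.5 75.0
423 72 holder xyz 63.0 40.0 73.6
255 80 holder xyz -42.0 40.6 13.7
245 70 holder xyz -46.3 45.9 30.0
```

Cradle is at (0.537, -0.1615, 0.049) with yaw 17°, the strap is at about 2.08 rad, and the end stop looks to be near y = 69 mm. Next I'll look at the torch.

```bash
python3 - <<'E'
from h import *
go([.566,.149,.24],20.9)
E
```

```text
t [ 0.3491  0.1165 -0.0006] w [-0.0001  0.0001 -0.024 ]
```

jog_arm(targets=[{"grip":1,"tx":0.349,"ty":0.1165,"tz":0,"wx":0,"wy":0,"wz":-0.024},{"grip":1,"tx":0.349,"ty":0.1165,"tz":0,"wx":0,"wy":0,"wz":-0.024},{"grip":1,"tx":0.349,"ty":0.1165,"tz":0,"wx":0,"wy":0,"wz":-0.024},{"grip":1,"tx":0.349,"ty":0.1165,"tz":0,"wx":0,"wy":0,"wz":-0.024},{"grip":1,"tx":0.349,"ty":0.1165,"tz":0,"wx":0,"wy":0,"wz":-0.024},{"grip":1,"tx":0.349,"ty":0.1165,"tz":0,"wx":0,"wy":0,"wz":-0.024},{"grip":1,"tx":0.349,"ty":0.1165,"tz":0,"wx":0,"wy":0,"wz":-0.024},{"grip":1,"tx":0.349,"ty":0.1165,"tz":0,"wx":0,"wy":0,"wz":-0.024},{"grip":1,"tx":0.349,"ty":0.1165,"tz":0,"wx":0,"wy":0,"wz":-0.024},{"grip":1,"tx":0.349,"ty":0.1165,"tz":0,"wx":0,"wy":0,"wz":-0.024},{"grip":1,"tx":0.349,"ty":0.1165,"tz":0,"wx":0,"wy":0,"wz":-0.024},{"grip":1,"tx":0.349,"ty":0.1165,"tz":0,"wx":0,"wy":0,"wz":-0.024}])

```text
time_s: 2.53
ee_pos: [0.5658, 0.1492, 0.2394]
orientation: [0.566, 0.824, -0.0, 0.0]
wrist_force: [-0.2, -0.1, 0.4]
grip_width: 0.0871
grip_force: 0.0
```

jog_arm(targets=[{"grip":1,"tx":0,"ty":0,"tz":0,"wx":0,"wy":0,"wz":0},{"grip":1,"tx":0,"ty":0,"tz":0,"wx":0,"wy":0,"wz":0},{"grip":1,"tx":0,"ty":0,"tz":0,"wx":0,"wy":0,"wz":0},{"grip":1,"tx":0,"ty":0,"tz":0,"wx":0,"wy":0,"wz":0}])

```text
time_s: 2.87
ee_pos: [0.5658, 0.1493, 0.2396]
orientation: [0.566, 0.824, -0.0, 0.0]
wrist_force: [-0.1, 0.6, 0.3]
grip_width: 0.087
grip_force: 0.0
```

```bash
python3 - <<'E'
from h import *
c=ctrl.calibration("wrist");p,d=ctrl.get_image("wrist");s=ctrl.sense();print(s['ee_pos'],s['orientation'],s['time_s'],s['wrist_force'])
np.savez("w3.npz",p=p,d=d,**c);cv2.imwrite("pics/w3.png",p[:,:,::-1])
E
```

```text
[0.56570068 0.1496251  0.23961556] [ 5.66253831e-01  8.24230911e-01 -8.75087888e-06  6.92829477e-05] 2.9167 [ 0.52909676 -0.03941081  0.01308638]
```

View pics/w3.png

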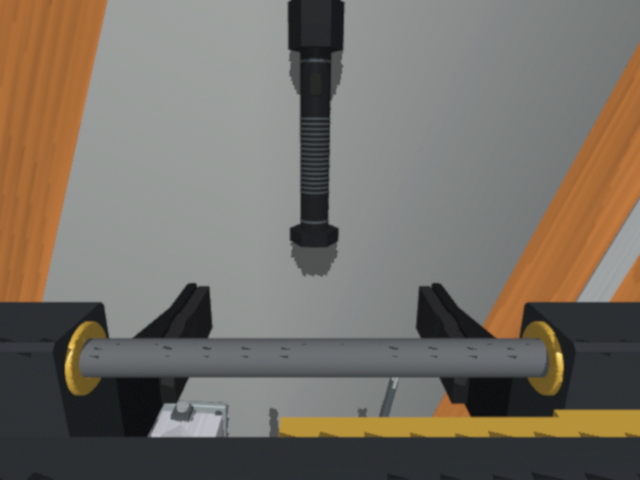

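The torch is seen from the tail at (314,235) to the head, with its shoulder at about (316,50). The barrel is nearly parallel to the tool x axis.

```bash
python3 - <<'E'
from h import *
a=np.load("w3.npz");p=a['p'].astype(int);m=np.zeros((480,640),bool);m[:262,270:360]=(p.max(2)<62)[:262,270:360]
for v in list(range(36,60,2))+list(range(218,252,2)):
  u=np.nonzero(m[v])[0];print(v,(u.min(),u.max()) if len(u) else None,end="; ")
L=[]
for v in(66,72,90,105,205,212,216):
  u=np.nonzero(m[v,295:335])[0]+295;L.append(ray(a,(u.min()+u.max()+0)/2,v,.022)[:2]);print("\n",v,u.min(),u.max(),end="")
L=np.array(L);vx,vy,x0,y0=cv2.fitLine(L.astype(np.float32),2,0,0,0).ravel();print("\naxis",vx,vy,x0,y0,"perp yaw",np.degrees(np.arctan2(-vx,vy)))
y=np.array([vx,vy]);y*=np.sign(y[1]);o=np.array([x0,y0])
for v in(40,42,44,46,48,50,224,226,228,236,238,240,242):
  q=ray(a,314.5,v,.022)[:2];print(v,round((q-o)@y*1e3,1),end=" ")
print("o",o)
E
```

```text
36 (np.int64(289), np.int64(342)); 38 (np.int64(289), np.int64(342)); 40 (np.int64(289), np.int64(342)); 42 (np.int64(289), np.int64(342)); 44 (np.int64(289), np.int64(342)); 46 (np.int64(289), np.int64(342)); 48 (np.int64(289), np.int64(342)); 50 (np.int64(292), np.int64(341)); 52 (np.int64(299), np.int64(333)); 54 (np.int64(300), np.int64(331)); 56 (np.int64(300), np.int64(331)); 58 (np.int64(300), np.int64(331)); 218 (np.int64(301), np.int64(327)); 220 (np.int64(302), np.int64(327)); 222 (np.int64(301), np.int64(327)); 224 (np.int64(300), np.int64(327)); 226 (np.int64(295), np.int64(332)); 228 (np.int64(291), np.int64(336)); 230 (np.int64(291), np.int64(337)); 232 (np.int64(291), np.int64(337)); 234 (np.int64(291), np.int64(337)); 236 (np.int64(291), np.int64(337)); 238 (np.int64(291), np.int64(337)); 240 (np.int64(291), np.int64(336)); 242 (np.int64(293), np.int64(335)); 244 (np.int64(296), np.int64(331)); 246 (np.int64(300), np.int64(328)); 248 None; 250 None; 
 66 300 330
 72 300 330
 90 300 330
 105 301 329
 205 301 327
 212 301 327
 216 301 327
axis 0.35140046 -0.93622524 0.5464525 0.2012095 perp yaw -159.427
40 77.2 42 75.7 44 74.3 46 72.8 48 71.4 50 69.9 224 -72.0 226 -73.8 228 -75.6 236 -83.0 238 -84.9 240 -86.8 242 -88.6 o [0.5464525 0.2012095]
```

```bash
python3 - <<'E'
from h import *
go([.5493,.1935,.024],20.57)
E
```

```text
t [0.0469 0.0004 0.2156] w [0.     0.     0.0025]
```

jog_arm(targets=[{"grip":1,"tx":0.047,"ty":0.0005,"tz":0.03,"wx":0,"wy":0,"wz":0.0025},{"grip":1,"tx":0.047,"ty":0.0005,"tz":0.07,"wx":0,"wy":0,"wz":0.0025},{"grip":1,"tx":0.047,"ty":0.0005,"tz":0.11,"wx":0,"wy":0,"wz":0.0025},{"grip":1,"tx":0.047,"ty":0.0005,"tz":0.14,"wx":0,"wy":0,"wz":0.0025},{"grip":1,"tx":0.047,"ty":0.0005,"tz":0.17,"wx":0,"wy":0,"wz":0.0025},{"grip":1,"tx":0.047,"ty":0.0005,"tz":0.19,"wx":0,"wy":0,"wz":0.0025},{"grip":1,"tx":0.047,"ty":0.0005,"tz":0.205,"wx":0,"wy":0,"wz":0.0025},{"grip":1,"tx":0.047,"ty":0.0005,"tz":0.2155,"wx":0,"wy":0,"wz":0.0025},{"grip":1,"tx":0.047,"ty":0.0005,"tz":0.2155,"wx":0,"wy":0,"wz":0.0025},{"grip":1,"tx":0.047,"ty":0.0005,"tz":0.2155,"wx":0,"wy":0,"wz":0.0025}])

```text
time_s: 3.75
ee_pos: [0.5492, 0.1944, 0.0243]
orientation: [0.569, 0.822, 0.0, -0.0]
wrist_force: [-0.0, -1.4, 0.2]
grip_width: 0.0869
grip_force: 0.0
```

jog_arm(force=20, targets=[{"grip":-0.2,"tx":0,"ty":0,"tz":0,"wx":0,"wy":0,"wz":0},{"grip":-0.4,"tx":0,"ty":0,"tz":0,"wx":0,"wy":0,"wz":0},{"grip":-0.6,"tx":0,"ty":0,"tz":0,"wx":0,"wy":0,"wz":0},{"grip":-0.6,"tx":0,"ty":0,"tz":0,"wx":0,"wy":0,"wz":0},{"grip":-0.6,"tx":0,"ty":0,"tz":0,"wx":0,"wy":0,"wz":0},{"grip":-0.6,"tx":0,"ty":0,"tz":0,"wx":0,"wy":0,"wz":0},{"grip":-0.6,"tx":0,"ty":0,"tz":0,"wx":0,"wy":0,"wz":0},{"grip":-0.6,"tx":0,"ty":0,"tz":0,"wx":0,"wy":0,"wz":0}])

```text
time_s: 4.42
ee_pos: [0.5491, 0.1944, 0.0241]
orientation: [0.569, 0.822, 0.0, -0.0]
wrist_force: [-0.3, -0.6, 0.6]
grip_width: 0.0417
grip_force: 0.0
```

jog_arm(force=20, targets=[{"grip":-0.8,"tx":0,"ty":0,"tz":0,"wx":0,"wy":0,"wz":0},{"grip":-0.8,"tx":0,"ty":0,"tz":0,"wx":0,"wy":0,"wz":0},{"grip":-0.8,"tx":0,"ty":0,"tz":0,"wx":0,"wy":0,"wz":0},{"grip":-0.8,"tx":0,"ty":0,"tz":0,"wx":0,"wy":0,"wz":0},{"grip":-0.8,"tx":0,"ty":0,"tz":0,"wx":0,"wy":0,"wz":0},{"grip":-0.8,"tx":0,"ty":0,"tz":0,"wx":0,"wy":0,"wz":0}])

```text
time_s: 4.92
ee_pos: [0.5491, 0.1944, 0.024]
orientation: [0.569, 0.822, 0.0, -0.0]
wrist_force: [-0.9, 0.3, -0.6]
grip_width: 0.0242
grip_force: 20.0
```

jog_arm(targets=[{"grip":-0.8,"tx":0,"ty":0,"tz":-0.01,"wx":0,"wy":0,"wz":0},{"grip":-0.8,"tx":0,"ty":0,"tz":-0.03,"wx":0,"wy":0,"wz":0},{"grip":-0.8,"tx":0,"ty":0,"tz":-0.05,"wx":0,"wy":0,"wz":0},{"grip":-0.8,"tx":0,"ty":0,"tz":-0.08,"wx":0,"wy":0,"wz":0},{"grip":-0.8,"tx":0,"ty":0,"tz":-0.11,"wx":0,"wy":0,"wz":0},{"grip":-0.8,"tx":0,"ty":0,"tz":-0.14,"wx":0,"wy":0,"wz":0},{"grip":-0.8,"tx":0,"ty":0,"tz":-0.16,"wx":0,"wy":0,"wz":0},{"grip":-0.8,"tx":0,"ty":0,"tz":-0.16,"wx":0,"wy":0,"wz":0},{"grip":-0.8,"tx":0,"ty":0,"tz":-0.16,"wx":0,"wy":0,"wz":0}])

```text
time_s: 5.67
ee_pos: [0.5496, 0.1946, 0.1857]
orientation: [0.569, 0.822, 0.001, 0.001]
wrist_force: [0.1, -0.2, -2.4]
grip_width: 0.0246
grip_force: 20.0
```

```bash
python3 - <<'E'
from h import *
s=ctrl.sense();print(s['ee_pos'],s['wrist_force'],s['ft_torque'],s['grip_width'],s['grip_force'])
C=np.array([.5371,-.1615,.049]);a=np.radians(17);x=np.array([np.cos(a),np.sin(a),0]);y=np.array([-np.sin(a),np.cos(a),0])
go(C+y*(-.003)+[0,0,.13],17)
E
```

```text
[0.54959457 0.19462891 0.18565878] [ 0.10766453 -0.24587575 -2.38210724] [-0.08239055 -0.12717057 -0.00807503] 0.024559260975272144 19.999110996723175
t [-0.3319 -0.1374  0.0065] w [0.0008 0.0001 0.0202]
```

```bash
python3 - <<'E'
from h import *
c=ctrl.calibration("wrist");s=ctrl.sense();p,d=ctrl.get_image("wrist");np.savez("w4.npz",p=p,d=d,**c);cv2.imwrite("pics/w4.png",p[:,:,::-1])
P=cloud(c,d);Q=Ro.from_quat(s['orientation']).inv().apply((P-s['ee_pos']).reshape(-1,3)).reshape(P.shape)
col=Q[:,310:318].reshape(-1,3);k=(abs(col[:,1])<.006)&(col[:,2]<.03)&(col[:,2]>-.03)
for i in range(0,480,12):
  q=np.median(Q[i,309:319],0);print(i,q.round(4),p[i,314])
E
```

```text
0 [ 0.1074 -0.     -0.0154] [54 56 60]
12 [ 0.1045 -0.     -0.0152] [53 56 59]
24 [ 0.1015 -0.     -0.0154] [53 56 58]
36 [ 0.0985 -0.     -0.0154] [54 55 56]
48 [ 0.0954 -0.     -0.0153] [52 54 57]
60 [ 0.0923 -0.     -0.0155] [50 52 57]
72 [ 0.0892 -0.     -0.0152] [51 53 56]
84 [ 0.0859 -0.     -0.0153] [51 53 53]
96 [ 0.0827 -0.     -0.0153] [50 51 54]
108 [ 0.0794 -0.     -0.0151] [48 51 54]
120 [ 0.0759 -0.     -0.0091] [36 37 39]
132 [ 0.0723 -0.     -0.009 ] [33 35 37]
144 [ 0.0687 -0.     -0.0092] [101 107 112]
156 [ 0.0649 -0.     -0.0086] [46 48 51]
168 [ 0.0612 -0.     -0.0088] [44 46 50]
180 [ 0.0575 -0.     -0.0101] [51 54 52]
192 [ 0.0537 -0.     -0.0102] [53 56 53]
204 [ 0.0499 -0.     -0.0104] [52 52 50]
216 [ 0.0458 -0.     -0.0101] [52 53 52]
228 [ 0.0414 -0.     -0.0089] [43 44 49]
240 [ 0.0372 -0.0001 -0.0087] [43 44 48]
252 [ 0.033  -0.0001 -0.0089] [42 43 48]
264 [ 0.0288 -0.0001 -0.009 ] [42 44 48]
276 [ 0.0244 -0.0001 -0.009 ] [57 60 63]
288 [ 0.0199 -0.0001 -0.0088] [44 45 48]
300 [ 0.0153 -0.0001 -0.0088] [43 44 47]
312 [ 0.0106 -0.0001 -0.0086] [47 49 52]
324 [ 0.0062 -0.0001 -0.0091] [80 86 89]
336 [ 0.0015  0.0001 -0.0092] [ 99 106 110]
348 [ 0.0319  0.     -0.0675] [132 137 140]
360 [ 0.0299  0.     -0.0687] [133 137 141]
372 [ 0.0274  0.     -0.0692] [105 109 113]
384 [-0.0186 -0.0001 -0.0091] [ 97 105 108]
396 [-0.0236 -0.0001 -0.0094] [51 55 57]
408 [-0.0292 -0.0001 -0.0091] [35 36 37]
420 [ 0.0233  0.     -0.0783] [224 185  75]
432 [ 0.0234  0.     -0.0815] [224 185  75]
444 [ 0.0247  0.     -0.0858] [56 61 65]
456 [ 0.0249  0.     -0.0885] [56 61 65]
468 [ 0.0249  0.0001 -0.091 ] [57 61 65]
```

The torch is held level: the axis is 3.5 mm below the TCP and the shoulder 78 mm ahead of it. I'll carry it over the holder.

jog_arm(targets=[{"grip":-0.8,"tx":-0.03,"ty":-0.012,"tz":0,"wx":0,"wy":0,"wz":0.02},{"grip":-0.8,"tx":-0.065,"ty":-0.027,"tz":0,"wx":0,"wy":0,"wz":0.02},{"grip":-0.8,"tx":-0.1,"ty":-0.041,"tz":0,"wx":0,"wy":0,"wz":0.02},{"grip":-0.8,"tx":-0.135,"ty":-0.056,"tz":0,"wx":0,"wy":0,"wz":0.02},{"grip":-0.8,"tx":-0.17,"ty":-0.07,"tz":0,"wx":0,"wy":0,"wz":0.02},{"grip":-0.8,"tx":-0.205,"ty":-0.085,"tz":0,"wx":0,"wy":0,"wz":0.02},{"grip":-0.8,"tx":-0.24,"ty":-0.099,"tz":0,"wx":0,"wy":0,"wz":0.02},{"grip":-0.8,"tx":-0.275,"ty":-0.114,"tz":0,"wx":0,"wy":0,"wz":0.02},{"grip":-0.8,"tx":-0.305,"ty":-0.126,"tz":0,"wx":0,"wy":0,"wz":0.02},{"grip":-0.8,"tx":-0.325,"ty":-0.134,"tz":0.006,"wx":0,"wy":0,"wz":0.02},{"grip":-0.8,"tx":-0.3325,"ty":-0.1375,"tz":0.006,"wx":0.0008,"wy":0,"wz":0.02},{"grip":-0.8,"tx":-0.3325,"ty":-0.1375,"tz":0.006,"wx":0.0008,"wy":0,"wz":0.02}])

```text
time_s: 6.72
ee_pos: [0.5361, -0.1676, 0.1762]
orientation: [0.596, 0.803, -0.002, -0.002]
wrist_force: [-0.2, 0.3, -1.3]
grip_width: 0.0243
grip_force: 20.0
```

jog_arm(targets=[{"grip":-0.8,"tx":0,"ty":0,"tz":0,"wx":0,"wy":0,"wz":0},{"grip":-0.8,"tx":0,"ty":0,"tz":0,"wx":0,"wy":0,"wz":0},{"grip":-0.8,"tx":0,"ty":0,"tz":0,"wx":0,"wy":0,"wz":0}])

```text
time_s: 6.97
ee_pos: [0.5379, -0.1632, 0.178]
orientation: [0.593, 0.805, -0.001, -0.001]
wrist_force: [-0.8, 1.9, -1.6]
grip_width: 0.0244
grip_force: 20.0
```

```bash
cat >>h.py <<'E'
C=np.array([.5371,-.1615,.049]);A_=np.radians(17);X=np.array([np.cos(A_),np.sin(A_),0]);Y=np.array([-np.sin(A_),np.cos(A_),0]);Z=np.array([0,0,1.])
def hold(s=None):
    s=s or ctrl.sense();q=s['ee_pos']-C;f=s['wrist_force'];print("holder mm",[round(float(q@v)*1e3,2) for v in(X,Y,Z)],"F",[round(float(f@v),2) for v in(X,Y,Z)],"T",s['ft_torque'].round(3),"t",s['time_s'])
E
python3 - <<'E'
from h import *
hold();go(C-.0035*Y+.065*Z,17)
E
```

```text
holder mm [0.3, -1.87, 129.04] F [-0.25, 2.03, -1.58] T [-0.033 -0.1   -0.002] t 6.9667
t [-0.0017 -0.0002  0.064 ] w [-0.0007 -0.0002  0.0011]
```

jog_arm(targets=[{"grip":-0.8,"tx":0,"ty":0,"tz":0.005,"wx":0,"wy":0,"wz":0},{"grip":-0.8,"tx":0,"ty":0,"tz":0.02,"wx":0,"wy":0,"wz":0},{"grip":-0.8,"tx":0,"ty":0,"tz":0.04,"wx":0,"wy":0,"wz":0},{"grip":-0.8,"tx":0,"ty":0,"tz":0.06,"wx":0,"wy":0,"wz":0},{"grip":-0.8,"tx":0,"ty":0,"tz":0.08,"wx":0,"wy":0,"wz":0},{"grip":-0.8,"tx":0,"ty":0,"tz":0.095,"wx":0,"wy":0,"wz":0},{"grip":-0.8,"tx":0,"ty":0,"tz":0.105,"wx":0,"wy":0,"wz":0},{"grip":-0.8,"tx":0,"ty":0,"tz":0.11,"wx":0,"wy":0,"wz":0},{"grip":-0.8,"tx":0,"ty":0,"tz":0.11,"wx":0,"wy":0,"wz":0},{"grip":-0.8,"tx":0,"ty":0,"tz":0.11,"wx":0,"wy":0,"wz":0},{"grip":-0.8,"tx":0,"ty":0,"tz":0.11,"wx":0,"wy":0,"wz":0},{"grip":-0.8,"tx":0,"ty":0,"tz":0.11,"wx":0,"wy":0,"wz":0}])

```text
time_s: 7.97
ee_pos: [0.538, -0.1655, 0.0691]
orientation: [0.595, 0.804, -0.001, 0.0]
wrist_force: [0.9, -0.5, -1.2]
grip_width: 0.0242
grip_force: 20.0
```

```bash
python3 - <<'E'
from h import *
hold();go(C-.0035*Y+.0*Z,17)
E
```

```text
holder mm [-0.26, -4.07, 20.07] F [0.76, -0.73, -1.23] T [ 0.026 -0.133  0.001] t 7.9667
t [0.0006 0.0003 0.0201] w [-0.0004  0.0003  0.0002]
```

jog_arm(targets=[{"grip":-0.8,"tx":0.0005,"ty":0,"tz":0.003,"wx":0,"wy":0,"wz":0},{"grip":-0.8,"tx":0.0005,"ty":0,"tz":0.006,"wx":0,"wy":0,"wz":0},{"grip":-0.8,"tx":0.0005,"ty":0,"tz":0.009,"wx":0,"wy":0,"wz":0},{"grip":-0.8,"tx":0.0005,"ty":0,"tz":0.012,"wx":0,"wy":0,"wz":0},{"grip":-0.8,"tx":0.0005,"ty":0,"tz":0.0135,"wx":0,"wy":0,"wz":0},{"grip":-0.8,"tx":0.0005,"ty":0,"tz":0.0145,"wx":0,"wy":0,"wz":0},{"grip":-0.8,"tx":0.0005,"ty":0,"tz":0.0145,"wx":0,"wy":0,"wz":0},{"grip":-0.8,"tx":0.0005,"ty":0,"tz":0.0145,"wx":0,"wy":0,"wz":0}])

```text
time_s: 8.63
ee_pos: [0.5372, -0.1649, 0.0535]
orientation: [0.595, 0.804, -0.001, -0.001]
wrist_force: [0.5, 0.3, -1.3]
grip_width: 0.0245
grip_force: 20.0
```

```bash
python3 - <<'E'
from h import *
hold()
E
```

```text
holder mm [-0.85, -3.24, 4.55] F [0.57, 0.17, -1.28] T [ 0.01  -0.108 -0.082] t 8.6333
```

jog_arm(targets=[{"grip":-0.8,"tx":0,"ty":0,"tz":0.0005,"wx":0,"wy":0,"wz":0},{"grip":-0.8,"tx":0,"ty":0,"tz":0.001,"wx":0,"wy":0,"wz":0},{"grip":-0.8,"tx":0,"ty":0,"tz":0.0015,"wx":0,"wy":0,"wz":0},{"grip":-0.8,"tx":0,"ty":0,"tz":0.0015,"wx":0,"wy":0,"wz":0}])

```text
time_s: 8.97
ee_pos: [0.5372, -0.1649, 0.052]
orientation: [0.595, 0.804, -0.001, -0.001]
wrist_force: [0.7, -0.4, -2.0]
grip_width: 0.0244
grip_force: 20.0
```

```bash
python3 - <<'E'
from h import *
hold()
E
```

```text
holder mm [-0.93, -3.26, 3.01] F [0.54, -0.59, -1.96] T [-0.    -0.087  0.035] t 8.9667
```

jog_arm(targets=[{"grip":-0.8,"tx":0,"ty":0,"tz":0.0005,"wx":0,"wy":0,"wz":0},{"grip":-0.8,"tx":0,"ty":0,"tz":0.001,"wx":0,"wy":0,"wz":0},{"grip":-0.8,"tx":0,"ty":0,"tz":0.0015,"wx":0,"wy":0,"wz":0},{"grip":-0.8,"tx":0,"ty":0,"tz":0.0015,"wx":0,"wy":0,"wz":0}])

```text
time_s: 9.3
ee_pos: [0.5379, -0.1648, 0.051]
orientation: [0.594, 0.804, -0.001, -0.0]
wrist_force: [1.3, 0.5, 1.8]
grip_width: 0.0246
grip_force: 20.0
```

```bash
python3 - <<'E'
from h import *
hold()
E
```

```text
holder mm [-0.21, -3.37, 2.01] F [1.43, 0.13, 1.8] T [ 0.137 -0.501  0.037] t 9.3
```

jog_arm(targets=[{"grip":-0.8,"tx":0,"ty":0.0003,"tz":0.0003,"wx":0,"wy":0,"wz":0},{"grip":-0.8,"tx":0,"ty":0.0008,"tz":0.0005,"wx":0,"wy":0,"wz":0},{"grip":-0.8,"tx":0,"ty":0.0008,"tz":0.0005,"wx":0,"wy":0,"wz":0},{"grip":-0.8,"tx":0,"ty":0.0008,"tz":0.0005,"wx":0,"wy":0,"wz":0}])

```text
time_s: 9.63
ee_pos: [0.538, -0.1648, 0.0508]
orientation: [0.595, 0.804, -0.001, -0.001]
wrist_force: [-3.0, 0.8, 9.6]
grip_width: 0.0239
grip_force: 20.0
```

```bash
python3 - <<'E'
from h import *
hold()
E
```

```text
holder mm [-0.06, -3.41, 1.84] F [-2.62, 1.63, 9.58] T [0.144 0.497 0.068] t 9.6333
```

jog_arm(targets=[{"grip":-0.8,"tx":0,"ty":-0.0003,"tz":-0.0004,"wx":0,"wy":0,"wz":0},{"grip":-0.8,"tx":0,"ty":-0.0003,"tz":-0.0004,"wx":0,"wy":0,"wz":0},{"grip":-0.8,"tx":-0.0005,"ty":-0.0003,"tz":-0.0004,"wx":0,"wy":0,"wz":0},{"grip":-0.8,"tx":-0.001,"ty":-0.0003,"tz":-0.0004,"wx":0,"wy":0,"wz":0},{"grip":-0.8,"tx":-0.0015,"ty":-0.0003,"tz":-0.0004,"wx":0,"wy":0,"wz":0},{"grip":-0.8,"tx":-0.002,"ty":-0.0003,"tz":-0.0004,"wx":0,"wy":0,"wz":0},{"grip":-0.8,"tx":-0.002,"ty":-0.0003,"tz":-0.0004,"wx":0,"wy":0,"wz":0}])

```text
time_s: 10.22
ee_pos: [0.5381, -0.165, 0.0508]
orientation: [0.594, 0.804, -0.001, -0.002]
wrist_force: [-2.6, 6.2, 10.0]
grip_width: 0.0242
grip_force: 20.0
```

```bash
python3 - <<'E'
from h import *
hold()
E
```

```text
holder mm [-0.1, -3.6, 1.85] F [-0.65, 6.69, 9.98] T [ 1.316  0.683 -0.023] t 10.2167
```

jog_arm(targets=[{"grip":-0.8,"tx":0.001,"ty":0,"tz":-0.0005,"wx":0,"wy":0,"wz":0},{"grip":-0.8,"tx":0.001,"ty":0,"tz":-0.0007,"wx":0,"wy":0,"wz":0},{"grip":-0.8,"tx":0.001,"ty":0,"tz":-0.0007,"wx":0,"wy":0,"wz":0},{"grip":-0.8,"tx":0.001,"ty":0,"tz":-0.0007,"wx":0,"wy":0,"wz":0}])

```text
time_s: 10.55
ee_pos: [0.5381, -0.1654, 0.0511]
orientation: [0.594, 0.804, -0.001, -0.001]
wrist_force: [1.6, 3.2, 0.9]
grip_width: 0.0248
grip_force: 20.0
```

```bash
python3 - <<'E'
from h import *
hold()
E
```

```text
holder mm [-0.19, -4.03, 2.07] F [2.45, 2.55, 0.88] T [ 0.518 -0.542  0.03 ] t 10.55
```

jog_arm(targets=[{"grip":-0.8,"tx":-0.0005,"ty":0,"tz":0,"wx":0,"wy":0,"wz":0},{"grip":-0.8,"tx":-0.001,"ty":0,"tz":0,"wx":0,"wy":0,"wz":0},{"grip":-0.8,"tx":-0.0015,"ty":0,"tz":0,"wx":0,"wy":0,"wz":0},{"grip":-0.8,"tx":-0.002,"ty":0,"tz":0,"wx":0,"wy":0,"wz":0},{"grip":-0.8,"tx":-0.0025,"ty":0,"tz":0,"wx":0,"wy":0,"wz":0},{"grip":-0.8,"tx":-0.0025,"ty":0,"tz":0,"wx":0,"wy":0,"wz":0}])

```text
time_s: 11.05
ee_pos: [0.5388, -0.1682, 0.0512]
orientation: [0.595, 0.804, -0.001, -0.001]
wrist_force: [1.6, 1.8, 1.0]
grip_width: 0.0243
grip_force: 20.0
```

```bash
python3 - <<'E'
from h import *
hold()
E
```

```text
holder mm [-0.32, -6.93, 2.19] F [2.03, 1.27, 0.99] T [ 0.447 -0.642  0.027] t 11.05
```

jog_arm(targets=[{"grip":-0.8,"tx":-0.0005,"ty":0.0002,"tz":0,"wx":0,"wy":0,"wz":0},{"grip":-0.8,"tx":-0.001,"ty":0.0003,"tz":0,"wx":0,"wy":0,"wz":0},{"grip":-0.8,"tx":-0.0015,"ty":0.0003,"tz":0,"wx":0,"wy":0,"wz":0},{"grip":-0.8,"tx":-0.0015,"ty":0.0003,"tz":0,"wx":0,"wy":0,"wz":0}])

```text
time_s: 11.38
ee_pos: [0.5392, -0.1691, 0.0511]
orientation: [0.594, 0.804, -0.001, -0.001]
wrist_force: [0.6, 4.0, 1.3]
grip_width: 0.0244
grip_force: 20.0
```

```bash
python3 - <<'E'
from h import *
hold()
E
```

```text
holder mm [-0.24, -7.85, 2.07] F [1.7, 3.67, 1.31] T [ 0.861 -0.223 -0.028] t 11.3833
```

jog_arm(targets=[{"grip":-0.8,"tx":-0.0003,"ty":0,"tz":0,"wx":0,"wy":0,"wz":0},{"grip":-0.8,"tx":-0.0006,"ty":0,"tz":0,"wx":0,"wy":0,"wz":0},{"grip":-0.8,"tx":-0.0006,"ty":0,"tz":0,"wx":0,"wy":0,"wz":0}])

```text
time_s: 11.63
ee_pos: [0.5393, -0.1691, 0.051]
orientation: [0.594, 0.804, -0.001, -0.001]
wrist_force: [-0.5, 5.8, 2.9]
grip_width: 0.0245
grip_force: 20.0
```

```bash
python3 - <<'E'
from h import *
hold()
E
```

```text
holder mm [-0.16, -7.94, 2.01] F [1.19, 5.73, 2.91] T [ 1.24  -0.031  0.041] t 11.6333
```

jog_arm(targets=[{"grip":-0.8,"tx":0.0003,"ty":0,"tz":0,"wx":0,"wy":0,"wz":0},{"grip":-0.8,"tx":0.0003,"ty":0,"tz":0,"wx":0,"wy":0,"wz":0},{"grip":-0.8,"tx":0.0003,"ty":0,"tz":0,"wx":0,"wy":0,"wz":0},{"grip":-0.8,"tx":0.0003,"ty":0,"tz":0,"wx":0,"wy":0,"wz":0},{"grip":-0.8,"tx":0.0003,"ty":0,"tz":0,"wx":0,"wy":0,"wz":0},{"grip":-0.8,"tx":0.0003,"ty":0,"tz":0,"wx":0,"wy":0,"wz":0}])

```text
time_s: 12.13
ee_pos: [0.5393, -0.1691, 0.051]
orientation: [0.594, 0.804, -0.001, -0.001]
wrist_force: [-0.2, 5.7, 2.1]
grip_width: 0.0246
grip_force: 20.0
```

```bash
python3 - <<'E'
from h import *
hold()
E
```

```text
holder mm [-0.16, -7.93, 2.03] F [1.45, 5.57, 2.14] T [ 1.169 -0.047 -0.   ] t 12.1333
```

jog_arm(targets=[{"grip":-0.3,"tx":0,"ty":0,"tz":0,"wx":0,"wy":0,"wz":0},{"grip":-0.2,"tx":0,"ty":0,"tz":0,"wx":0,"wy":0,"wz":0},{"grip":-0.1,"tx":0,"ty":0,"tz":0,"wx":0,"wy":0,"wz":0},{"grip":0,"tx":0,"ty":0,"tz":0,"wx":0,"wy":0,"wz":0},{"grip":0,"tx":0,"ty":0,"tz":0,"wx":0,"wy":0,"wz":0},{"grip":0,"tx":0,"ty":0,"tz":0,"wx":0,"wy":0,"wz":0}])

```text
time_s: 12.63
ee_pos: [0.5394, -0.1701, 0.0511]
orientation: [0.595, 0.804, -0.001, -0.001]
wrist_force: [-0.0, -0.3, 0.8]
grip_width: 0.0422
grip_force: 0.0
```

```bash
python3 - <<'E'
from h import *
hold()
E
```

```text
holder mm [-0.29, -8.86, 2.13] F [-0.14, -0.31, 0.8] T [ 0.064 -0.102 -0.008] t 12.6333
```

jog_arm(targets=[{"grip":0,"tx":0,"ty":0,"tz":-0.01,"wx":0,"wy":0,"wz":0},{"grip":0,"tx":0,"ty":0,"tz":-0.025,"wx":0,"wy":0,"wz":0},{"grip":0,"tx":0,"ty":0,"tz":-0.05,"wx":0,"wy":0,"wz":0},{"grip":0,"tx":0,"ty":0,"tz":-0.08,"wx":0,"wy":0,"wz":0},{"grip":0,"tx":0,"ty":0,"tz":-0.11,"wx":0,"wy":0,"wz":0},{"grip":0,"tx":0,"ty":0,"tz":-0.14,"wx":0,"wy":0,"wz":0},{"grip":0,"tx":0,"ty":0,"tz":-0.16,"wx":0,"wy":0,"wz":0},{"grip":0,"tx":0,"ty":0,"tz":-0.16,"wx":0,"wy":0,"wz":0},{"grip":0,"tx":0,"ty":0,"tz":-0.16,"wx":0,"wy":0,"wz":0},{"grip":0,"tx":0,"ty":0,"tz":-0.16,"wx":0,"wy":0,"wz":0}])

```text
time_s: 13.47
ee_pos: [0.5395, -0.1695, 0.2109]
orientation: [0.595, 0.804, -0.001, -0.001]
wrist_force: [-0.1, 0.9, -0.6]
grip_width: 0.0432
grip_force: 0.0
```

```bash
python3 - <<'E'
from h import *
hold()
c=ctrl.calibration("wrist");p,d=ctrl.get_image("wrist");np.savez("w5.npz",p=p,d=d,**c);cv2.imwrite("pics/w5.png",p[:,:,::-1])
E
```

```text
holder mm [-0.05, -8.4, 161.9] F [0.16, 0.88, -0.64] T [ 0.003 -0.06   0.049] t 13.4667
```

View pics/w5.png

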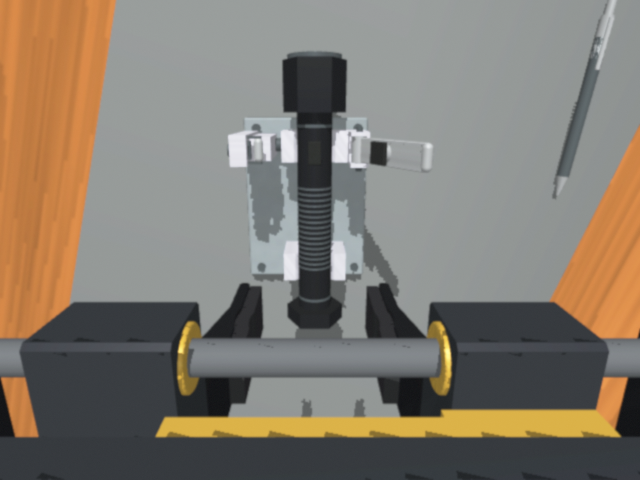

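The torch lies in both Vs with its head beyond the end stop, at about (314,85). The strap is still open to the right, with its tip at (428,156). Next I'll go to the strap's outer side with closed fingers, turned 90°.

```bash
python3 - <<'E'
from h import *
print(ctrl.sense()['joint_positions'].round(2));go(C+.095*X+.045*Y+.14*Z,107)
E
```

```text
[ 0.6   0.21 -0.42  1.69  0.09  1.26  0.45]
t [0.0532 0.0954 0.021 ] w [-0.0008 -0.0011 -0.4998]
```

jog_arm(targets=[{"grip":-1,"tx":0.01,"ty":0.02,"tz":0,"wx":0,"wy":0,"wz":-0.039},{"grip":-1,"tx":0.02,"ty":0.04,"tz":0,"wx":0,"wy":0,"wz":-0.078},{"grip":-1,"tx":0.03,"ty":0.06,"tz":0,"wx":0,"wy":0,"wz":-0.117},{"grip":-1,"tx":0.045,"ty":0.08,"tz":0,"wx":0,"wy":0,"wz":-0.156},{"grip":-1,"tx":0.053,"ty":0.095,"tz":0,"wx":0,"wy":0,"wz":-0.195},{"grip":-1,"tx":0.053,"ty":0.0955,"tz":0,"wx":0,"wy":0,"wz":-0.234},{"grip":-1,"tx":0.053,"ty":0.0955,"tz":0,"wx":0,"wy":0,"wz":-0.273},{"grip":-1,"tx":0.053,"ty":0.0955,"tz":0,"wx":0,"wy":0,"wz":-0.312},{"grip":-1,"tx":0.053,"ty":0.0955,"tz":0,"wx":0,"wy":0,"wz":-0.351},{"grip":-1,"tx":0.053,"ty":0.0955,"tz":0.02,"wx":0,"wy":0,"wz":-0.39},{"grip":-1,"tx":0.053,"ty":0.0955,"tz":0.02,"wx":0,"wy":0,"wz":-0.43},{"grip":-1,"tx":0.053,"ty":0.0955,"tz":0.02,"wx":-0.001,"wy":-0.001,"wz":-0.47}])

```text
time_s: 14.52
ee_pos: [0.6143, -0.0908, 0.1883]
orientation: [-0.104, 0.995, 0.001, -0.001]
wrist_force: [0.2, 0.1, -1.1]
grip_width: 0.0007
grip_force: 0.0
```

```bash
python3 - <<'E'
from h import *
print(ctrl.sense()['joint_positions'].round(2),ctrl.sense()['grip_width']);hold();go(C+.095*X+.045*Y+.062*Z,107)
E
```

```text
[ 0.6   0.39 -0.67  1.58  0.25  1.27  1.67] 0.0006681636633350164
holder mm [94.49, 45.05, 139.29] F [0.19, 0.07, -1.06] T [ 0.075 -0.097  0.013] t 14.5167
t [-0.0007 -0.0001  0.0773] w [ 0.0006 -0.0007 -0.0281]
```

Next I'll finish the turn and go down beside the strap.

jog_arm(targets=[{"grip":-1,"tx":0,"ty":0,"tz":0.01,"wx":0,"wy":0,"wz":-0.028},{"grip":-1,"tx":0,"ty":0,"tz":0.03,"wx":0,"wy":0,"wz":-0.028},{"grip":-1,"tx":0,"ty":0,"tz":0.05,"wx":0,"wy":0,"wz":-0.028},{"grip":-1,"tx":0,"ty":0,"tz":0.07,"wx":0,"wy":0,"wz":-0.028},{"grip":-1,"tx":0,"ty":0,"tz":0.077,"wx":0,"wy":0,"wz":-0.028},{"grip":-1,"tx":0,"ty":0,"tz":0.077,"wx":0,"wy":0,"wz":-0.028},{"grip":-1,"tx":0,"ty":0,"tz":0.077,"wx":0,"wy":0,"wz":-0.028},{"grip":-1,"tx":0,"ty":0,"tz":0.077,"wx":0,"wy":0,"wz":-0.028}])

```text
time_s: 15.18
ee_pos: [0.6163, -0.0908, 0.1149]
orientation: [-0.144, 0.99, -0.0, 0.001]
wrist_force: [-0.7, -1.0, -0.0]
grip_width: 0.0004
grip_force: 0.0
```

```bash
python3 - <<'E'
from h import *
hold();go(C+.0195*X+.045*Y+.062*Z,107)
E
```

```text
holder mm [96.43, 44.47, 65.92] F [-1.0, -0.69, -0.02] T [ 0.167 -0.147 -0.004] t 15.1833
t [0.0769 0.     0.0037] w [-0.0002  0.0008 -0.0022]
```

jog_arm(targets=[{"grip":-1,"tx":0.008,"ty":0,"tz":0.001,"wx":0,"wy":0,"wz":-0.002},{"grip":-1,"tx":0.016,"ty":0,"tz":0.002,"wx":0,"wy":0,"wz":-0.002},{"grip":-1,"tx":0.022,"ty":0,"tz":0.003,"wx":0,"wy":0,"wz":-0.002},{"grip":-1,"tx":0.028,"ty":0,"tz":0.003,"wx":0,"wy":0,"wz":-0.002},{"grip":-1,"tx":0.034,"ty":0,"tz":0.003,"wx":0,"wy":0,"wz":-0.002},{"grip":-1,"tx":0.04,"ty":0,"tz":0.003,"wx":0,"wy":0,"wz":-0.002},{"grip":-1,"tx":0.046,"ty":0,"tz":0.003,"wx":0,"wy":0,"wz":-0.002},{"grip":-1,"tx":0.052,"ty":0,"tz":0.003,"wx":0,"wy":0,"wz":-0.002},{"grip":-1,"tx":0.058,"ty":0,"tz":0.003,"wx":0,"wy":0,"wz":-0.002},{"grip":-1,"tx":0.064,"ty":0,"tz":0.003,"wx":0,"wy":0,"wz":-0.002},{"grip":-1,"tx":0.07,"ty":0,"tz":0.003,"wx":0,"wy":0,"wz":-0.002},{"grip":-1,"tx":0.076,"ty":0,"tz":0.003,"wx":0,"wy":0,"wz":-0.002}])

```text
time_s: 16.18
ee_pos: [0.5423, -0.1127, 0.1108]
orientation: [-0.148, 0.989, 0.0, 0.001]
wrist_force: [2.1, -0.1, -0.2]
grip_width: 0.0003
grip_force: 0.7
```

```bash
python3 - <<'E'
from h import *
hold();go(C-.016*X+.045*Y+.047*Z,107)
p,d=ctrl.get_image("scene");c=ctrl.calibration("scene");cv2.imwrite("pics/s5.png",cv2.resize(p[150:260,210:340],(780,600)[:1]+(600,),interpolation=3)[:,:,::-1][:,:780])
E
```

```text
holder mm [19.28, 45.11, 61.79] F [1.98, -0.67, -0.2] T [ 0.225 -0.539  0.011] t 16.1833
t [ 0.0353 -0.0001  0.0147] w [-0.      0.0005 -0.0002]
```

View pics/s5.png

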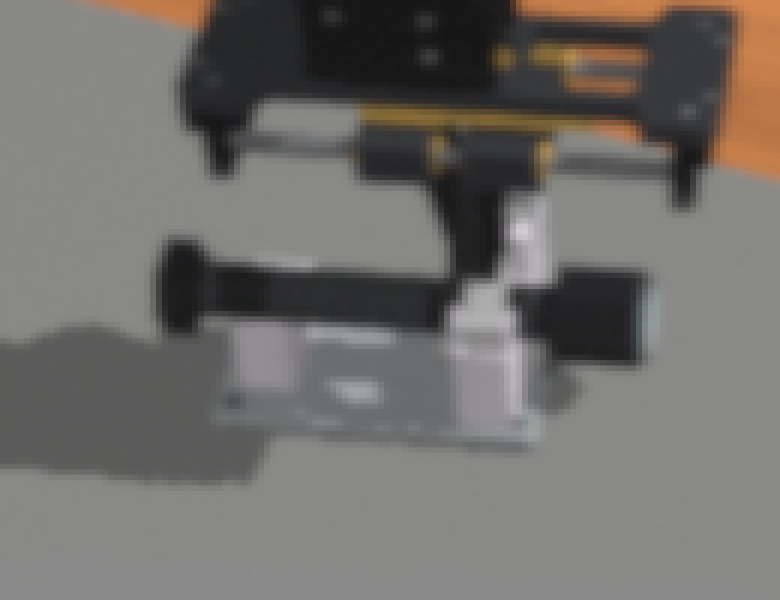

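The scene view shows the strap standing behind the closed fingers at about (525,240), leaning towards the robot, with the torch in place. I'll follow the arc down.

jog_arm(targets=[{"grip":-1,"tx":0.005,"ty":0,"tz":0,"wx":0,"wy":0,"wz":0},{"grip":-1,"tx":0.01,"ty":0,"tz":0,"wx":0,"wy":0,"wz":0},{"grip":-1,"tx":0.015,"ty":0,"tz":0.0035,"wx":0,"wy":0,"wz":0},{"grip":-1,"tx":0.02,"ty":0,"tz":0.007,"wx":0,"wy":0,"wz":0},{"grip":-1,"tx":0.024,"ty":0,"tz":0.0095,"wx":0,"wy":0,"wz":0},{"grip":-1,"tx":0.028,"ty":0,"tz":0.012,"wx":0,"wy":0,"wz":0},{"grip":-1,"tx":0.032,"ty":0,"tz":0.0125,"wx":0,"wy":0,"wz":0},{"grip":-1,"tx":0.035,"ty":0,"tz":0.0125,"wx":0,"wy":0,"wz":0},{"grip":-1,"tx":0.035,"ty":0,"tz":0.0125,"wx":0,"wy":0,"wz":0},{"grip":-1,"tx":0.035,"ty":0,"tz":0.0125,"wx":0,"wy":0,"wz":0}])

```text
time_s: 17.07
ee_pos: [0.5093, -0.123, 0.0983]
orientation: [-0.147, 0.989, -0.0, 0.001]
wrist_force: [1.2, -0.4, 0.6]
grip_width: 0.0001
grip_force: 0.0
```

```bash
python3 - <<'E'
from h import *
hold()
E
```

```text
holder mm [-15.28, 44.95, 49.32] F [1.06, -0.79, 0.6] T [ 0.055 -0.183 -0.004] t 17.0667
```

Now I'll press down in small steps, watching the force.

jog_arm(targets=[{"grip":-1,"tx":0,"ty":0,"tz":0.001,"wx":0,"wy":0,"wz":0},{"grip":-1,"tx":0,"ty":0,"tz":0.002,"wx":0,"wy":0,"wz":0},{"grip":-1,"tx":0,"ty":0,"tz":0.003,"wx":0,"wy":0,"wz":0},{"grip":-1,"tx":0,"ty":0,"tz":0.004,"wx":0,"wy":0,"wz":0},{"grip":-1,"tx":0,"ty":0,"tz":0.004,"wx":0,"wy":0,"wz":0}])

```text
time_s: 17.48
ee_pos: [0.5096, -0.1228, 0.0945]
orientation: [-0.147, 0.989, -0.0, 0.001]
wrist_force: [-1.5, -1.3, 5.5]
grip_width: 0.0004
grip_force: 2.3
```

```bash
python3 - <<'E'
from h import *
hold()
E
```

```text
holder mm [-15.0, 45.02, 45.46] F [-1.77, -0.82, 5.45] T [0.108 0.336 0.003] t 17.4833
```

jog_arm(targets=[{"grip":-1,"tx":0,"ty":0,"tz":0.0007,"wx":0,"wy":0,"wz":0},{"grip":-1,"tx":0,"ty":0,"tz":0.0014,"wx":0,"wy":0,"wz":0},{"grip":-1,"tx":0,"ty":0,"tz":0.002,"wx":0,"wy":0,"wz":0},{"grip":-1,"tx":0,"ty":0,"tz":0.002,"wx":0,"wy":0,"wz":0}])

```text
time_s: 17.82
ee_pos: [0.5093, -0.1229, 0.0922]
orientation: [-0.147, 0.989, -0.0, 0.001]
wrist_force: [-2.6, 0.5, 3.3]
grip_width: 0.0008
grip_force: 1.6
```

```bash
python3 - <<'E'
from h import *
hold()
E
```

```text
holder mm [-15.28, 45.03, 43.23] F [-2.3, 1.25, 3.26] T [ 0.056  0.373 -0.064] t 17.8167
```

jog_arm(targets=[{"grip":-1,"tx":0,"ty":0,"tz":0.0007,"wx":0,"wy":0,"wz":0},{"grip":-1,"tx":0,"ty":0,"tz":0.0014,"wx":0,"wy":0,"wz":0},{"grip":-1,"tx":0,"ty":0,"tz":0.002,"wx":0,"wy":0,"wz":0},{"grip":-1,"tx":0,"ty":0,"tz":0.002,"wx":0,"wy":0,"wz":0}])

```text
time_s: 18.15
ee_pos: [0.5094, -0.1229, 0.0901]
orientation: [-0.147, 0.989, 0.0, 0.001]
wrist_force: [-2.0, 0.1, 1.8]
grip_width: 0.0007
grip_force: 1.0
```

```bash
python3 - <<'E'
from h import *
hold()
E
```

```text
holder mm [-15.17, 45.0, 41.09] F [-1.86, 0.65, 1.83] T [ 0.006  0.19  -0.016] t 18.15
```

jog_arm(targets=[{"grip":-1,"tx":0,"ty":0,"tz":0.0007,"wx":0,"wy":0,"wz":0},{"grip":-1,"tx":0,"ty":0,"tz":0.0014,"wx":0,"wy":0,"wz":0},{"grip":-1,"tx":0,"ty":0,"tz":0.002,"wx":0,"wy":0,"wz":0},{"grip":-1,"tx":0,"ty":0,"tz":0.002,"wx":0,"wy":0,"wz":0}])

```text
time_s: 18.48
ee_pos: [0.5094, -0.1227, 0.0879]
orientation: [-0.148, 0.989, 0.0, 0.001]
wrist_force: [0.2, -0.5, 0.3]
grip_width: 0.0003
grip_force: 0.0
```

```bash
python3 - <<'E'
from h import *
hold()
E
```

```text
holder mm [-15.1, 45.22, 38.94] F [0.01, -0.55, 0.32] T [ 0.155 -0.111  0.046] t 18.4833
```

jog_arm(targets=[{"grip":-1,"tx":0,"ty":0,"tz":0.0007,"wx":0,"wy":0,"wz":0},{"grip":-1,"tx":0,"ty":0,"tz":0.0014,"wx":0,"wy":0,"wz":0},{"grip":-1,"tx":0,"ty":0,"tz":0.002,"wx":0,"wy":0,"wz":0},{"grip":-1,"tx":0,"ty":0,"tz":0.002,"wx":0,"wy":0,"wz":0}])

```text
time_s: 18.82
ee_pos: [0.5095, -0.1227, 0.0865]
orientation: [-0.148, 0.989, -0.0, 0.001]
wrist_force: [-1.3, -0.2, 4.4]
grip_width: 0.0004
grip_force: 2.2
```

```bash
python3 - <<'E'
from h import *
hold()
E
```

```text
holder mm [-15.03, 45.14, 37.46] F [-1.29, 0.19, 4.42] T [ 0.243  0.278 -0.017] t 18.8167
```

jog_arm(targets=[{"grip":-1,"tx":0,"ty":0,"tz":0.0004,"wx":0,"wy":0,"wz":0},{"grip":-1,"tx":0,"ty":0,"tz":0.0006,"wx":0,"wy":0,"wz":0},{"grip":-1,"tx":0,"ty":0,"tz":0.0006,"wx":0,"wy":0,"wz":0}])

```text
time_s: 19.07
ee_pos: [0.5096, -0.1228, 0.0863]
orientation: [-0.148, 0.989, -0.0, 0.001]
wrist_force: [-3.3, 0.2, 8.7]
grip_width: 0.0005
grip_force: 4.7
```

```bash
python3 - <<'E'
from h import *
hold()
E
```

```text
holder mm [-15.01, 45.1, 37.29] F [-3.06, 1.14, 8.75] T [0.31  0.725 0.026] t 19.0667
```

The strap is firm at its closed height. I'll retract straight up, then sideways, and look.

jog_arm(targets=[{"grip":-1,"tx":0,"ty":0,"tz":-0.003,"wx":0,"wy":0,"wz":0},{"grip":-1,"tx":0,"ty":0,"tz":-0.015,"wx":0,"wy":0,"wz":0},{"grip":-1,"tx":0,"ty":0,"tz":-0.04,"wx":0,"wy":0,"wz":0},{"grip":-1,"tx":0,"ty":0,"tz":-0.07,"wx":0,"wy":0,"wz":0},{"grip":-1,"tx":-0.02,"ty":0,"tz":-0.1,"wx":0,"wy":0,"wz":0},{"grip":-1,"tx":-0.05,"ty":0,"tz":-0.12,"wx":0,"wy":0,"wz":0},{"grip":-1,"tx":-0.08,"ty":0,"tz":-0.14,"wx":0,"wy":0,"wz":0},{"grip":-1,"tx":-0.1,"ty":0,"tz":-0.14,"wx":0,"wy":0,"wz":0},{"grip":-1,"tx":-0.1,"ty":0,"tz":-0.14,"wx":0,"wy":0,"wz":0},{"grip":-1,"tx":-0.1,"ty":0,"tz":-0.14,"wx":0,"wy":0,"wz":0},{"grip":-1,"tx":-0.1,"ty":0,"tz":-0.14,"wx":0,"wy":0,"wz":0}])

```text
time_s: 19.98
ee_pos: [0.6042, -0.0938, 0.2256]
orientation: [-0.148, 0.989, 0.0, 0.0]
wrist_force: [0.3, 0.4, 0.8]
grip_width: 0.0006
grip_force: 0.0
```

```bash
python3 - <<'E'
from h import *
hold();c=ctrl.calibration("wrist");p,d=ctrl.get_image("wrist");cv2.imwrite("pics/w6.png",p[:,:,::-1]);P=cloud(c,d)
def px(w):
    q=c['R']@w+c['t'];return int(round(q[0]/q[2]*c['fx']+c['cx'])),int(round(q[1]/q[2]*c['fy']+c['cy']))
for r in(20,35,48,58,64):
    w=C+(.03-r/1e3)*X+.046*Y+.020*Z;u,v=px(w)
    if 0<=u<640 and 0<=v<480: q=P[v,u]-C;print(r,(u,v),"height above cradle",round(q[2]*1e3,1))
for y in(66,68,70,72,74,76,78):
    u,v=px(C+y/1e3*Y+.0125*Z)
    if 0<=u<640 and 0<=v<480: q=P[v,u]-C;print(y,(u,v),round(q@Y*1e3,1),round(q[2]*1e3,1))
E
```

```text
holder mm [83.99, 45.1, 176.63] F [0.4, 0.25, 0.83] T [ 0.079 -0.072  0.03 ] t 19.9833
20 (316, 119) height above cradle 19.6
35 (316, 96) height above cradle 19.0
48 (316, 76) height above cradle 19.1
58 (316, 59) height above cradle 18.6
64 (316, 50) height above cradle 21.0
66 (344, 104) 65.9 10.8
68 (347, 104) 67.8 13.2
70 (350, 104) 69.8 13.5
72 (353, 104) 71.6 16.6
74 (356, 104) 73.6 17.6
76 (359, 104) 75.7 17.4
78 (362, 104) 77.7 18.0
```

View pics/w6.png

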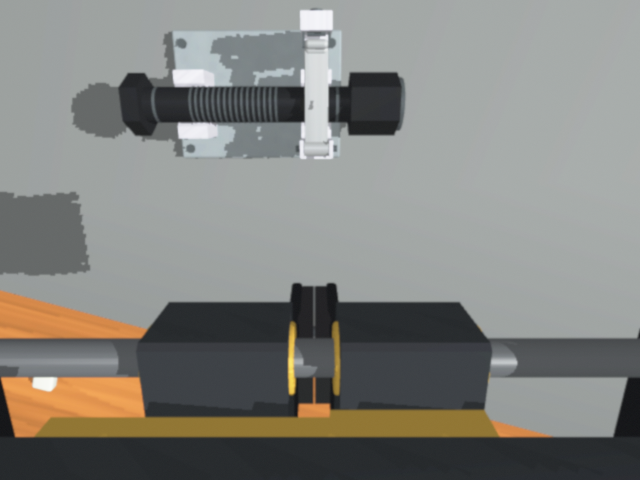

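The strap lies level over the barrel at (316,80), under the roller at (316,45). The shoulder is at about y = 70 mm, on the end stop, so I'll hand in.

```bash
python3 -c "
from plant import ctrl
print(ctrl.finish_job())"
```

```text
the job is handed in; nothing more can be done
None
```

I handed the job in at about 20 s: the torch lies in both V-blocks with its head against the end stop, the strap has snapped home under the roller catch, and I touched nothing else on the desk; no verdict came back.

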